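Load the mosaic sample on its tray and slide it into the drying rack

TASK

Gently set the rectangular mosaic sample, face up, flat in the empty aluminium tray that stands on the bench in front of the plywood drying rack. Then take the tray by its fin and, keeping it level with the sample on it, slide it under the overhanging shelf into the rack's free bay until it is fully home against the rubber stop, and let go. Leave the tray in the other bay and everything else on the bench where they are.

Things in the scene. Friction and masses are not known exactly. Their poses are not given: they have to be found in the camera images.
- sample: rectangular mosaic sample to be loaded: concrete block 70 (x) x 50 (y) x 26 mm (z) with small green and blue glass tiles on its top face, 200 g. Lies on the bench face up. Origin: centre of its underside, z up.
- tray: empty aluminium tray on the bench, 120 (x) x 110 (y) mm, rim 10 mm high, walls and floor 4 mm thick, about 300 g. An upright grip fin stands at the middle of its near (-x) end: x = -105 to -75 mm, 14 mm thick (y), top 50 mm above the bench. Origin: centre of the tray's underside; +x points away from the fin, to the end that enters the rack first.
- tray_fin (a point): grip point of the tray's fin: in the tray's frame at x = -90 mm, y = 0, 35 mm above the tray's underside; same axes as the tray.
- bay_home (a point): where the tray's origin must end: on the bench in the free bay; +x points into the bay, and the tray's axes must agree with these. A black rubber stop bar (90 mm wide, 14 mm high) has its near face at x = +60 mm of this frame, so a tray that touches it is home.
- rack: fixed plywood drying rack on the bench, two bays side by side, no floor (trays slide on the bench). Origin: on the bench midway between the bays; +x points into them; their centre lines are at y = +64 and -64 mm. Each is 118 mm wide between guide walls 30 mm high, x = -55 to +75 mm, with a small lead-in to x = -75 mm. A crossbar spans both mouths at x = -35 mm, 65 to 90 mm up.
- other_tray: a like tray, loaded with a bigger sample, already home in the other bay (left or right, varies). Origin and axes as for the tray. To be left alone.
- round_sample: round mosaic sample, 72 mm diameter, 26 mm high, on the bench; not to be used. Origin: centre of its underside.
- glue_jar: closed jar, 60 mm diameter, 85 mm high; bystander. Origin: centre of its underside.
- pot: white open pot, 90 mm wide, 80 mm high; bystander. Origin: centre of its underside.
- hammer: hammer, 240 mm long, lying; bystander. Handle to its -x.
- nippers: tile nippers, 180 mm long, 18 mm high, lying, handles to -x; bystander.
- pencil: flat carpenter's pencil, 170 x 13 x 9 mm, lying along its x; bystander.
- offcut: green glass offcut 55 x 40 x 8 mm, lying; bystander.
- shelf_edge (a point): middle of the lower front edge of the rack's overhanging shelf board, 170 mm above the bench; the board is 290 mm wide, 15 mm thick and 80 mm deep. When the tray is home its fin's centre is 18 mm inside this edge, so there the gripper must lean back towards the robot, out of the rack (about 30 to 50 degrees). Axes as the rack's.

How it is judged (in metres and radians):
On the way, in this order (a step that is already met when the one before it is completed fails the run):
1. the sample lies flat and face up in the tray, let go, while the tray is still outside the rack (x of sample in the frame of tray between -0.045 and 0.045 m and y of sample in the frame of tray between -0.045 and 0.045 m and z of sample in the frame of tray between 0.001 and 0.008 m and angle between sample's own z axis and vertical below 0.1 rad and contact force between sample and the fingers below 0.1 N and x of tray in the frame of bay_home below -0.125 m), for 0.2 s.
2. the loaded tray's far end is between the guide walls of the free bay (x of sample in the frame of tray between -0.045 and 0.045 m and y of sample in the frame of tray between -0.045 and 0.045 m and z of sample in the frame of tray between 0.001 and 0.008 m and angle between sample's own z axis and vertical below 0.1 rad and x of tray in the frame of bay_home above -0.09 m and y of tray in the frame of bay_home between -0.012 and 0.012 m), for 0.1 s.
At the end, for the whole second after the job is handed in: The tray stands level on the bench in the free bay, home against the rubber stop (within 6 mm), and the rectangular sample lies flat and face up inside its rim; both are released and at rest. The other tray is within 15 mm, and every bystander within 30 mm, of where it was (x of sample in the frame of tray between -0.045 and 0.045 m and y of sample in the frame of tray between -0.045 and 0.045 m and z of sample in the frame of tray between 0.001 and 0.008 m and angle between sample's own z axis and vertical below 0.1 rad and y of tray in the frame of bay_home between -0.012 and 0.012 m and x of tray in the frame of bay_home between -0.006 and 0.004 m and angle between the x axis of tray and the x axis of bay_home, either way round below 0.12 rad and angle between tray's own z axis and vertical below 0.06 rad and height (world z) of tray below 0.006 m and linear speed of each of tray, sample below 0.02 m/s); the robot touches nothing.
It fails at once if the sample is dropped (moves faster than 0.6 m/s with no finger on it) (linear speed of sample above 0.6 m/s and contact force between sample and the fingers below 0.1 N).
It fails at once if the tray is tipped by more than about 17 degrees (angle between tray's own z axis and vertical above 0.3 rad).
It fails at once if the other tray is moved by more than 15 mm (distance of other_tray from where it was at the start of the episode above 0.015 m).
It fails at once if a bystander is moved by more than 30 mm (distance of any of round_sample, glue_jar, pot, hammer, nippers, pencil, offcut from where it was at the start of the episode above 0.03 m).
It also fails if it takes over 72 s, if anything falls off the work surface, if the arm or the gripper's body presses on something with over 40 N, if the wrist force passes 120 N, or if a joint passes its speed limit or range.

ROBOT

A 6-joint arm with a two-finger parallel gripper is mounted at the origin on the work surface. World frame = base frame: x ahead of the robot, y to its left, z up, the work surface at z = 0. Lengths are in m, angles in degrees, forces in N, time in s.
With the tool pointing down it reaches from about 0.35 to 0.875 m from the base axis. Payload 4.2 kg.
Tool frame: the origin (TCP) lies on the mounting face of the last link; the fingertips stand 182 mm ahead of it and the grasp point (between the pads) lies 164 mm ahead of it (r.tcp_to_grasp is the distance from the TCP to the grasp point, in m); z points along the fingers, y is the line along which they close (so a half turn about z gives the same grasp; the last joint's range is limited). The gripper opens to 87 mm and grips with 3 to 60 N. Pads are 19 mm wide; open, the fingers measure 117 mm over their backs; the gripper's body (75 mm by 190 mm) begins 51 mm behind the grasp point.
Start: joints at [89.416, 22.042, 0.453, 0, -68.411, -14.817], TCP at [0.166, 0.603, 0.405] pointing down, gripper open.
Joint ranges: [-179.83, 179.83], [-69.29, 118.12], [-61.27, 80.66], [-181.25, 117.63], [-171.15, -9.14], [-177.46, 177.46]. Speed limits (degrees/s): [159.86, 159.86, 180, 180, 180, 180].

INTERFACE

Orientations are given as a 3x3 rotation matrix whose columns are the frame's x, y, z axes.
In Python, from station import sense, eyes, r gives the robot as it stands.
- The arm moves only by the tool jog_arm, never from a script. Its argument "increments" is a list of rows, each a list of 4 numbers: the shift along the tool's x, y, z normalised to -1 to 1, where 1 is 0.02 m, then the turn about the tool's z normalised to -1 to 1, where 1 is 0.08 rad. A call has 1 to 10 rows; each row shifts and turns the commanded pose from where the row before left it, along the tool's axes as they then stand; what a row does not reach is not made up. A row lasts 1/10 s, in which the tool goes at most 50 mm and 8.59 degrees, less where a joint would pass 70% of its speed; a pose out of reach is approached as far as the arm can. A call with a number of a shift or a turn outside -1 to 1 is refused whole. A call with a gripper value outside its range is refused whole. "grip" is the finger opening in mm, from 0 to 87, set as the call begins (left out, the last holds). The fingers move at their own pace and stop on an object; the grip force is fixed at half the most. Time passes only in rows, so rows that do not move let the fingers close. It gives the time, the measured TCP pose, the force, the opening and the grip force at its end, in the units of the state.
- sense(): the state, without advancing time (a new reading comes with each control period).
- eyes.capture(name): name is "side" or "top" or "wrist"; returns the picture (480x640x3 uint8, blue, green, red); there is no depth.
- eyes.get_calibration(name): a dict with "camera_matrix" (3x3 intrinsics, pixels), "R" (3x3) and "t" (3): a world point X has camera coordinates R X + t; the wrist camera has in their place "T_tool_cam" (4x4, takes a point from camera to tool coordinates, whose origin is the TCP and whose axes are the flange's). Camera axes: x right, y down, z forward; pixel columns grow to the right and rows downward; lengths in m; the calibration is good to about 2 mm. A picture is of the moment at which its call begins: read the wrist's pose just before it. get_calibration takes no time and is no camera call.
- r.finish_job(): hands the job in; it is judged then, once.
Trained networks look in the newest picture that a camera, given by its name, has taken for a name from the list of things; names that differ only in an ending like _2 or _b are one class to them, and where a whole thing is asked for, a point or a joint stands for the part that bears it (a point fixed in the world has none). Each returns a list of dicts, best first, with "conf" (0 to 1); they miss things now and then, are a little off and sometimes report something else, mostly with a low value. They report only what shows in the picture. A call takes as long as a camera call.
- eyes.spot_in(camera, name): "centre" ([x, y, z] in m, in world coordinates, good to about 4 mm: the middle of the surface that is visible of it).
- eyes.outline_of(camera, name): "mask" (480x640 bool, what is visible of it).
The state is a dict: "time_s": time; "joints": joint angles; "joint_velocities": joint speeds; "effort": joint torques, N m; "tcp_pos": TCP position; "ee_rot": TCP orientation; "wrist_force": force on the tool from outside, world axes, zero at the start; "moment": the same for the moment, N m; "gripper_width": opening from 0.0 (shut) to 1.0 (fully open); "gripper_force": force on a finger pad.
Only numpy, scipy, OpenCV 4.12 (cv2) and the standard library are available. Lean on these libraries where they do the work, as an engineer would, in place of code of your own. Each camera call takes 0.05 s, during which the arm holds its last target. There are 200 camera calls.

## Working session

There is one attempt and no reset: what is moved stays moved. The work goes in short steps, Python scripts to look and compute and a tool call to move; the robot and the scene stay as the last step left them, time stands still between calls to the robot, and variables do not carry over. Pictures are saved under pics/ and viewed, at most 14 in all, crops included, and the job is handed in when it is done.

Besides the shell and the picture viewer there is one more tool, called after ">>>" by a JSON object that holds its "fn" and its "kwargs", one argument or row to a line. jog_arm: Moves the arm, as the interface text tells. Its arguments: {"type":"object","properties":{"increments":{"type":"array"},"grip":{"type":"number"}},"required":["increments"]}

```bash
mkdir -p pics; ls; python3 - <<'E'
from station import sense, eyes, r
import cv2, numpy as np
s=sense(); print(s['time_s'],s['tcp_pos'],np.round(s['ee_rot'],3).tolist(),r.tcp_to_grasp)
ims=[]
for c in('top','side'):
    im=eyes.capture(c); cv2.imwrite(f'pics/{c}0.png',im)
    for n in('sample','tray','tray_fin','rack','other_tray','shelf_edge','bay_home','round_sample','glue_jar','pot','hammer','nippers','pencil','offcut'):
        try: print(c,n,[(np.round(d['centre'],3).tolist(),round(d['conf'],2)) for d in eyes.spot_in(c,n)[:3]])
        except Exception as e: print(c,n,e)
    k=eyes.get_calibration(c); print(np.round(k['camera_matrix'],1).tolist(),np.round(k['R'],3).tolist(),np.round(k['t'],3))
E
```

```text
pics
0.0 [0.16588431 0.60237584 0.40363331] [[0.964, -0.266, -0.001], [-0.266, -0.964, -0.002], [0.0, 0.002, -1.0]] 0.1635
top sample [([0.452, -0.296, 0.024], 0.72), ([0.721, -0.045, 0.183], 0.53)]
top tray [([0.589, -0.028, 0.001], 0.71)]
top tray_fin [([0.584, -0.028, 0.005], 0.6)]
top rack [([0.716, -0.042, 0.186], 0.88)]
top other_tray [([0.808, 0.025, 0.014], 0.57)]
top shelf_edge [([0.723, -0.041, 0.186], 0.69)]
top bay_home [([0.836, -0.104, 0.012], 0.7), ([0.585, -0.029, 0.006], 0.46)]
top round_sample [([0.459, 0.316, 0.022], 0.64)]
top glue_jar [([0.643, 0.363, 0.084], 0.9)]
top pot [([0.544, 0.474, 0.035], 0.89)]
top hammer [([0.472, -0.5, 0.019], 0.86)]
top nippers [([0.654, -0.402, 0.012], 0.58), ([0.328, -0.246, 0.009], 0.25)]
top pencil [([0.299, 0.229, 0.01], 0.79)]
top offcut [([0.328, -0.247, 0.01], 0.75)]
[[503.3, 0.0, 314.4], [0.0, 503.3, 241.2], [0.0, 0.0, 1.0]] [[0.025, -1.0, 0.007], [-0.995, -0.026, -0.099], [0.099, -0.004, -0.995]] [-0.034  0.571  1.333]
side sample [([0.451, -0.304, 0.027], 0.76)]
side tray [([0.585, -0.035, 0.006], 0.67)]
side tray_fin [([0.585, -0.033, 0.001], 0.93)]
side rack [([0.731, -0.078, 0.186], 0.79)]
side other_tray [([0.807, 0.018, 0.014], 0.68), ([0.545, 0.442, 0.053], 0.26)]
side shelf_edge [([0.73, -0.071, 0.185], 0.76), ([0.58, -0.028, 0.003], 0.3)]
side bay_home [([0.836, -0.106, 0.017], 0.44)]
side round_sample [([0.465, 0.309, 0.025], 0.53)]
side glue_jar [([0.647, 0.356, 0.058], 0.92)]
side pot [([0.543, 0.444, 0.056], 0.82), ([0.581, -0.033, 0.006], 0.52)]
side hammer [([0.468, -0.512, 0.021], 0.57)]
side nippers [([0.66, -0.406, 0.011], 0.83)]
side pencil [([0.298, 0.226, 0.009], 0.43)]
side offcut [([0.333, -0.25, 0.007], 0.75)]
[[542.7, 0.0, 321.4], [0.0, 542.7, 236.7], [0.0, 0.0, 1.0]] [[0.997, -0.08, 0.021], [-0.044, -0.721, -0.692], [0.07, 0.689, -0.722]] [-0.574  0.105  1.691]
```

View pics/top0.png

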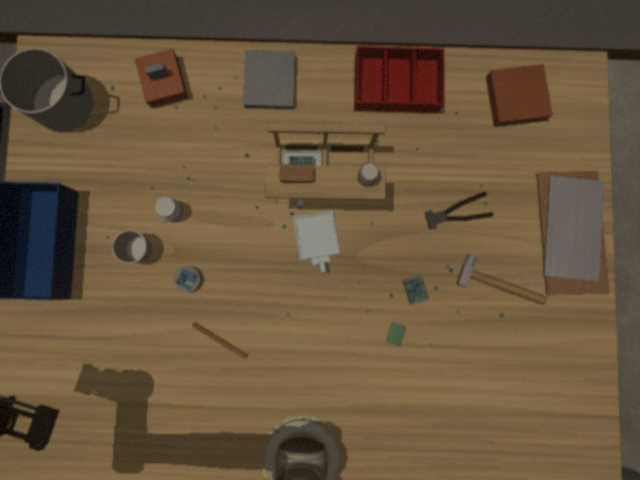

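View pics/side0.png

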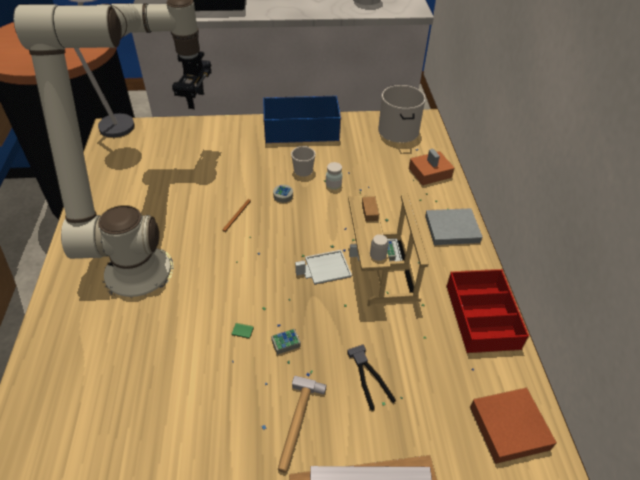

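The side and top views show the tray at about (317,236) in top, with its fin toward the robot and turned slightly. The other tray is in the left bay. The free bay is the right one, with its black stop at about (347,148). The sample is at (416,290). Next I'll measure the outlines.

```bash
cat > h.py <<'E'
from station import sense, eyes, r
import cv2, numpy as np
def bp(c,uv,z):
    k=eyes.get_calibration(c); K=np.array(k['camera_matrix'])
    if c=='wrist': raise ValueError
    R=np.array(k['R']);t=np.array(k['t']); o=-R.T@t
    d=(R.T@np.linalg.inv(K)@np.c_[np.atleast_2d(uv),np.ones(len(np.atleast_2d(uv)))].T).T
    return o+d*((z-o[2])/d[:,2])[:,None]
def wcam(s):
    k=eyes.get_calibration('wrist'); T=np.eye(4);T[:3,:3]=s['ee_rot'];T[:3,3]=s['tcp_pos']
    return np.array(k['camera_matrix']),T@np.array(k['T_tool_cam'])
def wbp(s,uv,z):
    K,W=wcam(s); uv=np.atleast_2d(uv)
    d=(W[:3,:3]@np.linalg.inv(K)@np.c_[uv,np.ones(len(uv))].T).T; o=W[:3,3]
    return o+d*((z-o[2])/d[:,2])[:,None]
def rect(m,f):
    cs,_=cv2.findContours(m.astype(np.uint8),cv2.RETR_EXTERNAL,cv2.CHAIN_APPROX_NONE)
    p=max(cs,key=cv2.contourArea)[:,0].astype(float); w=f(p)[:,:2]
    return cv2.minAreaRect((w*1000).astype(np.float32)),w
E
python3 - <<'E'
from h import *
for c in('top','side'):
    im=eyes.capture(c)
    for n,z in(('sample',.02),('tray',.008),('rack',.18),('offcut',.006)):
        o=eyes.outline_of(c,n)
        if o: 
            q,w=rect(o[0]['mask'],lambda p:bp(c,p,z)); print(c,n,round(o[0]['conf'],2),np.round(q[0]),np.round(q[1]),round(q[2],1))
            if n=='rack': cv2.imwrite(f'pics/m_{c}.png',o[0]['mask']*255)
    if c=='top': a=cv2.resize(im[110:280,240:410],(400,400),interpolation=cv2.INTER_CUBIC)
    else: b=cv2.resize(im[180:310,295:435],(400,371),interpolation=cv2.INTER_CUBIC)
b=cv2.copyMakeBorder(b,0,29,0,0,cv2.BORDER_CONSTANT)
g=cv2.resize(eyes.capture('side')[0:120,150:230],(133,200)); 
out=np.zeros((600,800,3),np.uint8); out[:400,:400]=a; out[:400,400:]=b
out[400:,:133]=g; out[400:,200:500]=cv2.resize(im[0:1,0:1],(300,200))
t=eyes.capture('top')[380:460,0:120]; out[400:,200:500]=cv2.resize(t,(300,200),interpolation=cv2.INTER_CUBIC)
out=np.clip(out*1.6,0,255).astype(np.uint8); cv2.imwrite('pics/crop1.png',out)
E
```

```text
top sample 0.65 [ 448. -294.] [74. 57.] 19.7
top tray 0.65 [571. -29.] [167. 113.] 12.9
top rack 0.75 [755. -41.] [190. 289.] 1.5
top offcut 0.87 [ 328. -246.] [42. 53.] 71.8
side sample 0.95 [ 453. -300.] [71. 60.] 18.0
side tray 0.81 [573. -29.] [164. 118.] 10.7
side offcut 0.72 [ 331. -247.] [43. 56.] 73.1[ WARN:0@2.745] global loadsave.cpp:1063 imwrite_ Unsupported depth image for selected encoder is fallbacked to CV_8U.
```

View pics/crop1.png

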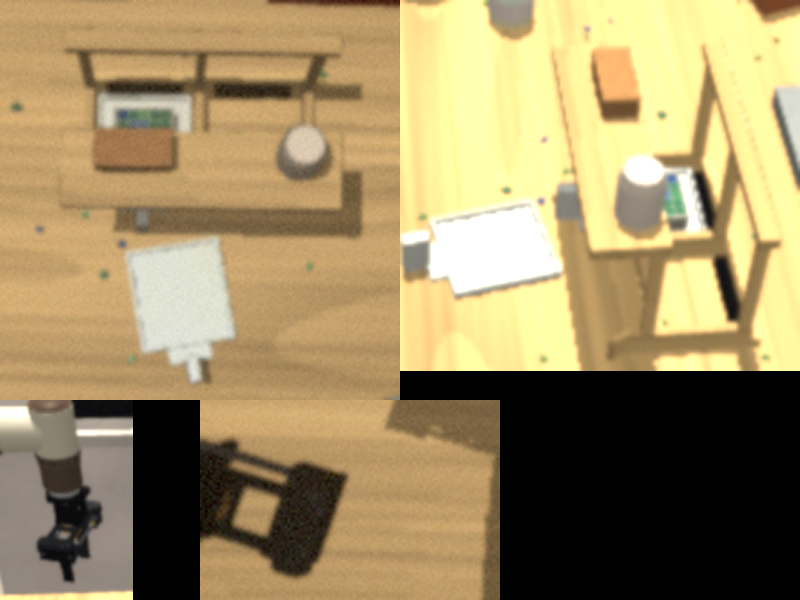

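The crop shows the free bay's stop at about (347,148). The shelf's lower front edge runs from (266,197) to (385,198) in top. The tray is turned about +11°.

```bash
python3 - <<'E'
from h import *
k=eyes.get_calibration('top'); print(-np.array(k['R']).T@np.array(k['t']))
f=170/400
P=lambda x,y:(240+x*f,110+y*f)
print('edge .17',bp('top',[P(60,207),P(342,209)],.17))
print('top front .185',bp('top',[P(60,203),P(342,204)],.185), 'back',bp('top',[P(66,133),P(340,135)],.185))
print('stop near bottom', bp('top',[P(215,97),P(292,97)],.0),'near top',bp('top',[P(215,97),P(292,97)],.014))
k=eyes.get_calibration('top'); im=eyes.capture('top')
x=im[138:160,325:372].mean(2).astype(int); print(x[:, ::4])
s=sense();K,W=wcam(s);print(np.round(np.array(eyes.get_calibration('wrist')['T_tool_cam']),3).tolist(),np.round(K,0).tolist())
E
```

```text
[ 0.43686805 -0.01407815  1.3832127 ]
edge .17 [[ 0.66061705  0.10296622  0.17      ]
 [ 0.66620274 -0.18988345  0.17      ]]
top front .185 [[ 0.66200501  0.10166301  0.185     ]
 [ 0.66857051 -0.18765223  0.185     ]] back [[ 0.7353294   0.0980152   0.185     ]
 [ 0.74077307 -0.18478555  0.185     ]]
stop near bottom [[ 0.83002898 -0.06111331  0.        ]
 [ 0.83250703 -0.15318473  0.        ]] near top [[ 0.82604966 -0.06063725  0.014     ]
 [ 0.82850262 -0.15177678  0.014     ]]
[[ 44  98  98  98  99  97  96  97  96  93  96  95]
 [ 43  98 100 101 101 100 100  98  99 101  98  97]
 [ 48 103 102 101 103 101 102 101 102 102 107  97]
 [ 45 100 103 102 103 108 106 107 103 102  99  93]
 [ 50  90  94  93  90 102 101 108 103 105 102  90]
 [ 44  72  74  69  73  94  92  93  93  90  93  76]
 [ 41  63  57  61  61  73  74  70  69  74  74  57]
 [ 35  52  41  41  46  44  51  48  47  52  55  42]
 [ 43  50  22  30  30  29  34  34  32  36  49  41]
 [ 44  53  22  26  32  30  23  31  23  24  50  43]
 [ 57  54  18  25  22  22  22  25  24  25  50  48]
 [ 71  49  21  22  25  25  21  22  24  24  54  60]
 [ 90  60  33  25  23  32  28  34  35  30  53  69]
 [ 88  65  51  53  49  47  42  54  49  44  62  76]
 [ 89  75  79  78  73  72  72  80  77  71  78  75]
 [ 90  88  95  94  93  91  91  91  91  92  91  79]
 [ 90  92 102 101  98 101 100 100  99  99  97  80]
 [ 89  94 101 103 100 101 103 102  99 101  97  84]
 [ 90  92 103 102 101 101 103 102 101 100 100  84]
 [ 86  93 104 101 102 103 102 101 101 100  98  85]
 [ 89  95 104 101 102 102 103  99 100 100  98  84]
 [ 91  93  99 100  99  99 101 100 104 100 101  84]]
[[-0.0, -0.956, -0.295, 0.082], [1.0, -0.0, -0.0, -0.001], [0.0, -0.295, 0.956, 0.02], [0.0, 0.0, 0.0, 1.0]] [[333.0, 0.0, 320.0], [0.0, 333.0, 240.0], [0.0, 0.0, 1.0]]
```

>>> {"fn": "jog_arm", "kwargs": {
  "increments": [
    [1,0,0,-0.94],
    [1,0,0,-0.94],
    [1,0,0,-0.94],
    [1,0,0,-0.94],
    [1,0,0,-0.94],
    [1,0,0,-0.94],
    [1,0,0,-0.94],
    [1,0,0,-0.94]
  ],
  "grip": 87
}}

```text
time_s: 2.95
tcp_pos: [0.3244, 0.6016, 0.4048]
ee_rot: [[0.944, 0.33, -0.0], [0.33, -0.944, -0.0], [-0.0, 0.0, -1.0]]
wrist_force: [-0.3, -0.2, -0.7]
gripper_width: 0.999
gripper_force: 0.0
```

>>> {"fn": "jog_arm", "kwargs": {
  "increments": [
    [-0.2,1,0,0],
    [-0.2,1,0,0],
    [-0.2,1,0,0],
    [-0.2,1,0,0],
    [-0.2,1,0,0],
    [-0.2,1,0,0],
    [-0.2,1,0,0],
    [-0.2,1,0,0],
    [-0.2,1,0,0],
    [-0.2,1,0,0]
  ]
}}

```text
time_s: 3.95
tcp_pos: [0.3512, 0.3987, 0.4049]
ee_rot: [[0.945, 0.327, 0.0], [0.327, -0.945, 0.0], [0.0, -0.0, -1.0]]
wrist_force: [0.1, -0.1, -0.2]
gripper_width: 1.002
gripper_force: 0.0
```

>>> {"fn": "jog_arm", "kwargs": {
  "increments": [
    [-0.2,1,0,0],
    [-0.2,1,0,0],
    [-0.2,1,0,0],
    [-0.2,1,0,0],
    [-0.2,1,0,0],
    [-0.2,1,0,0],
    [-0.2,1,0,0],
    [-0.2,1,0,0],
    [-0.2,1,0,0],
    [-0.2,1,0,0]
  ]
}}

```text
time_s: 4.95
tcp_pos: [0.3787, 0.1958, 0.4048]
ee_rot: [[0.945, 0.327, 0.0], [0.327, -0.945, 0.0], [0.0, -0.0, -1.0]]
wrist_force: [0.3, -0.6, -0.4]
gripper_width: 0.997
gripper_force: 0.0
```

>>> {"fn": "jog_arm", "kwargs": {
  "increments": [
    [-0.2,1,0,0],
    [-0.2,1,0,0],
    [-0.2,1,0,0],
    [-0.2,1,0,0],
    [-0.2,1,0,0],
    [-0.2,1,0,0],
    [-0.2,1,0,0],
    [-0.2,1,0,0],
    [-0.2,1,0,0],
    [-0.2,1,0,0]
  ]
}}

```text
time_s: 5.95
tcp_pos: [0.4058, -0.0062, 0.4049]
ee_rot: [[0.945, 0.327, 0.0], [0.327, -0.945, 0.0], [0.0, 0.0, -1.0]]
wrist_force: [-0.1, 0.8, -0.3]
gripper_width: 0.998
gripper_force: 0.0
```

>>> {"fn": "jog_arm", "kwargs": {
  "increments": [
    [-0.2,1,0,0],
    [-0.2,1,0,0],
    [-0.2,1,0,0],
    [-0.2,1,0,0],
    [-0.2,1,0,0],
    [-0.2,1,0,0],
    [-0.2,1,0,0],
    [-0.2,1,0,0],
    [-0.2,1,0,0],
    [-0.2,1,0,0]
  ]
}}

```text
time_s: 6.95
tcp_pos: [0.4331, -0.2082, 0.4048]
ee_rot: [[0.945, 0.326, 0.0], [0.326, -0.945, -0.0], [0.0, 0.0, -1.0]]
wrist_force: [0.1, 1.2, 0.2]
gripper_width: 0.999
gripper_force: 0.0
```

>>> {"fn": "jog_arm", "kwargs": {
  "increments": [
    [-0.2,1,0.5,0],
    [-0.2,1,1,0],
    [-0.2,1,1,0],
    [-0.2,1,1,0],
    [-0.2,0.5,1,0],
    [0,0,1,0]
  ]
}}

```text
time_s: 7.55
tcp_pos: [0.4434, -0.3001, 0.2938]
ee_rot: [[0.946, 0.325, 0.0], [0.325, -0.946, -0.0], [-0.0, 0.0, -1.0]]
wrist_force: [0.3, -0.1, 0.4]
gripper_width: 0.999
gripper_force: 0.0
```

```bash
cat > w.py <<'E'
from h import *
import sys
s=sense(); im=eyes.capture('wrist'); cv2.imwrite(sys.argv[1],im); print(s['time_s'],np.round(s['tcp_pos'],4),np.round(s['ee_rot'],3).tolist())
for a in sys.argv[2:]:
    n,z=a.split(':')
    for o in eyes.outline_of('wrist',n)[:2]:
        q,w=rect(o['mask'],lambda p:wbp(s,p,float(z))); print(n,round(o['conf'],2),np.round(q[0],1),np.round(q[1]),round(q[2],1))
    print([(np.round(d['centre'],3).tolist(),round(d['conf'],2)) for d in eyes.spot_in('wrist',n)[:2]])
E
python3 w.py pics/w1.png sample:.026
```

```text
7.55 [ 0.4434 -0.3001  0.2938] [[0.946, 0.325, 0.0], [0.325, -0.946, -0.0], [-0.0, 0.0, -1.0]]
sample 0.74 [ 454.1 -293.8] [73. 50.] 17.1
[]
```

View pics/w1.png

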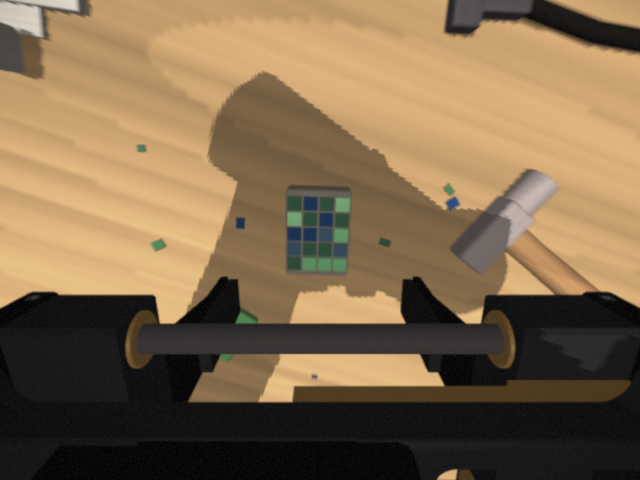

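The wrist view shows the sample at about (319,230), square to the fingers. The hammer and offcut are clear of the gripper's path. Descending.

>>> {"fn": "jog_arm", "kwargs": {
  "increments": [
    [0.5,-0.13,1,0],
    [0,0,1,0],
    [0,0,1,0],
    [0,0,1,0],
    [0,0,0.8,0],
    [0,0,0.4,0],
    [0,0,0,0]
  ]
}}

```text
time_s: 8.4
tcp_pos: [0.4529, -0.2926, 0.1909]
ee_rot: [[0.945, 0.327, -0.0], [0.327, -0.945, -0.0], [-0.0, -0.0, -1.0]]
wrist_force: [-0.2, -0.5, -0.2]
gripper_width: 0.996
gripper_force: 0.0
```

>>> {"fn": "jog_arm", "kwargs": {
  "increments": [
    [0,0,0,0],
    [0,0,0,0],
    [0,0,0,0],
    [0,0,0,0],
    [0,0,0,0],
    [0,0,0,0],
    [0,0,0,0]
  ],
  "grip": 30
}}

```text
time_s: 9.1
tcp_pos: [0.4532, -0.2927, 0.1911]
ee_rot: [[0.945, 0.327, 0.001], [0.327, -0.945, -0.001], [0.001, 0.001, -1.0]]
wrist_force: [-0.4, -1.4, 1.7]
gripper_width: 0.576
gripper_force: 30.0
```

>>> {"fn": "jog_arm", "kwargs": {
  "increments": [
    [0,0,-0.3,0],
    [0,0,-0.7,0],
    [0,0,-1,0],
    [0,0,-1,0],
    [0,0,-0.5,0],
    [0,0,0,0]
  ]
}}

```text
time_s: 9.7
tcp_pos: [0.453, -0.2926, 0.262]
ee_rot: [[0.945, 0.327, 0.003], [0.327, -0.945, -0.001], [0.002, 0.001, -1.0]]
wrist_force: [0.4, -0.9, -2.5]
gripper_width: 0.57
gripper_force: 30.0
```

>>> {"fn": "jog_arm", "kwargs": {
  "increments": [
    [0.4,-1,-1,0],
    [0.4,-1,-1,0],
    [0.4,-1,-1,0],
    [0.4,-1,-1,0],
    [0.4,-1,0,0],
    [0.4,-1,0,0],
    [0.4,-1,0,0],
    [0.4,-1,0,0],
    [0.4,-1,0,0],
    [0.4,-1,0,0]
  ]
}}

```text
time_s: 10.7
tcp_pos: [0.4625, -0.0766, 0.3394]
ee_rot: [[0.945, 0.326, -0.003], [0.326, -0.945, 0.0], [-0.003, -0.001, -1.0]]
wrist_force: [0.4, 0.3, -2.3]
gripper_width: 0.576
gripper_force: 30.0
```

>>> {"fn": "jog_arm", "kwargs": {
  "increments": [
    [0,0,0,1],
    [0,0,0,1],
    [0,0,0,1],
    [0,0,0,1],
    [0,0,0,1],
    [0,0,0,1],
    [0,0,0,1],
    [0,0,0,1],
    [0,0,0,1],
    [0,0,0,1]
  ]
}}

```text
time_s: 11.7
tcp_pos: [0.4626, -0.0774, 0.3393]
ee_rot: [[0.891, -0.454, -0.003], [-0.454, -0.891, 0.0], [-0.003, 0.001, -1.0]]
wrist_force: [-0.7, -0.0, -2.7]
gripper_width: 0.567
gripper_force: 30.0
```

>>> {"fn": "jog_arm", "kwargs": {
  "increments": [
    [0,0,0,1],
    [0,0,0,1],
    [0,0,0,1],
    [0,0,0,1],
    [0,0,0,1],
    [0,0,0,1],
    [0,0,0,1],
    [0,0,0,1],
    [0,0,0,1],
    [0,0,0,1]
  ]
}}

```text
time_s: 12.7
tcp_pos: [0.4626, -0.0774, 0.3393]
ee_rot: [[0.295, -0.955, -0.003], [-0.955, -0.295, 0.0], [-0.001, 0.003, -1.0]]
wrist_force: [0.7, -0.1, -2.0]
gripper_width: 0.572
gripper_force: 30.0
```

>>> {"fn": "jog_arm", "kwargs": {
  "increments": [
    [0,0,0,1],
    [0,0,0,1],
    [0,0,0,1],
    [0,0,0,1],
    [0,0,0,1],
    [0,0,0,1],
    [0,0,0,1],
    [0,0,0,1],
    [0,0,0,1],
    [0,0,0,1]
  ]
}}

```text
time_s: 13.7
tcp_pos: [0.4625, -0.0774, 0.3393]
ee_rot: [[-0.48, -0.877, -0.003], [-0.877, 0.48, 0.0], [0.002, 0.003, -1.0]]
wrist_force: [0.1, -0.2, -2.0]
gripper_width: 0.572
gripper_force: 30.0
```

>>> {"fn": "jog_arm", "kwargs": {
  "increments": [
    [0,0,0,1],
    [0,0,0,1],
    [0,0,0,1],
    [0,0,0,1],
    [0,0,0,1],
    [0,0,0,1],
    [0,0,0,1],
    [0,0,0,1],
    [0,0,0,1],
    [0,0,0,1]
  ]
}}

```text
time_s: 14.7
tcp_pos: [0.4625, -0.0774, 0.3393]
ee_rot: [[-0.964, -0.267, -0.003], [-0.267, 0.964, 0.0], [0.003, 0.001, -1.0]]
wrist_force: [0.3, -0.1, -1.7]
gripper_width: 0.574
gripper_force: 30.0
```

```bash
python3 w.py pics/w2.png tray:.008 tray_fin:.05 sample:.0; python3 -c "
from station import sense;print(sense()['joints'])"
```

```text
14.7 [ 0.4625 -0.0774  0.3393] [[-0.964, -0.267, -0.003], [-0.267, 0.964, 0.0], [0.003, 0.001, -1.0]]
tray 0.65 [616.8 -19.3] [ 42. 111.] 15.4
[([0.626, -0.005, 0.003], 0.8)]
tray_fin 0.65 [586.6 -29.6] [34. 96.] 15.4
[([0.629, -0.009, 0.001], 0.89)]
sample 0.82 [520.6 -60.4] [ 99. 108.] 15.2
[([0.454, -0.08, 0.174], 0.61)]
[ 1.04064437e+01  1.04831133e+01 -2.60971708e+01 -8.00168357e-03
 -5.34602292e+01 -8.46329925e+01]
```

View pics/w2.png

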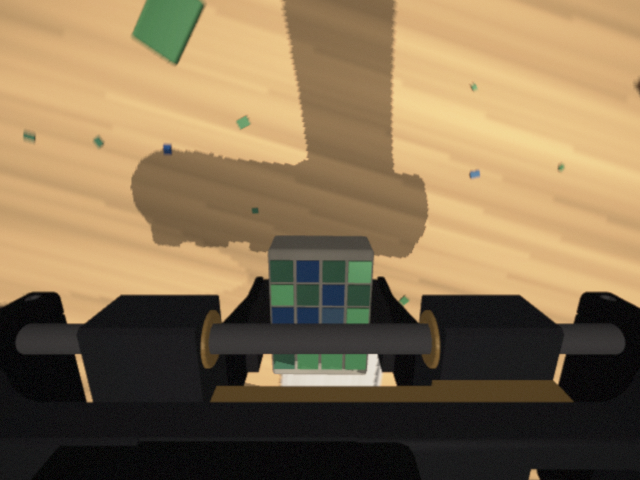

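The wrist view shows the sample held level at about (320,310); the gripper hides the tray. I'll place it from the top and side estimates, which leave over 20 mm of margin.

>>> {"fn": "jog_arm", "kwargs": {
  "increments": [
    [0,0,0,0.8],
    [-1,0.18,0.5,0],
    [-1,0.18,0.5,0],
    [-1,0.18,0.5,0],
    [-1,0.18,0.5,0],
    [-1,0.18,0.5,0],
    [-1,0.18,0.5,0],
    [-0.93,0.18,0.5,0],
    [0,0,1,0],
    [0,0,1,0]
  ]
}}

```text
time_s: 16.05
tcp_pos: [0.594, -0.0235, 0.2299]
ee_rot: [[-0.978, -0.21, 0.001], [-0.21, 0.978, 0.0], [-0.001, 0.0, -1.0]]
wrist_force: [-0.1, 0.4, -2.2]
gripper_width: 0.572
gripper_force: 30.0
```

>>> {"fn": "jog_arm", "kwargs": {
  "increments": [
    [0,0,0.7,0],
    [0,0,0,0]
  ]
}}

```text
time_s: 16.25
tcp_pos: [0.5926, -0.0239, 0.2142]
ee_rot: [[-0.978, -0.209, -0.005], [-0.209, 0.978, -0.001], [0.006, 0.0, -1.0]]
wrist_force: [-1.1, -0.4, -1.5]
gripper_width: 0.57
gripper_force: 30.0
```

```bash
python3 - <<'E'
from h import *
s=sense(); print(s['tcp_pos'],s['time_s'])
a=eyes.capture('top')[170:290,240:400]; b=eyes.capture('side')[190:310,270:430]
for c in('top','side'):
  print([(np.round(d['centre'],3),round(d['conf'],2)) for n in('tray','sample') for d in eyes.spot_in(c,n)[:2]])
out=np.hstack([cv2.resize(x,(400,300),interpolation=cv2.INTER_CUBIC) for x in(a,b)])
cv2.imwrite('pics/p1.png',np.clip(out*1.5,0,255).astype(np.uint8))
E
```

```text
[ 0.59256729 -0.02394548  0.2142071 ] 16.25
[(array([ 0.545, -0.037,  0.001]), 0.83)]
[(array([ 0.562, -0.051,  0.006]), 0.94), (array([ 0.564, -0.039,  0.049]), 0.53), (array([0.526, 0.429, 0.042]), 0.29)]
```

View pics/p1.png

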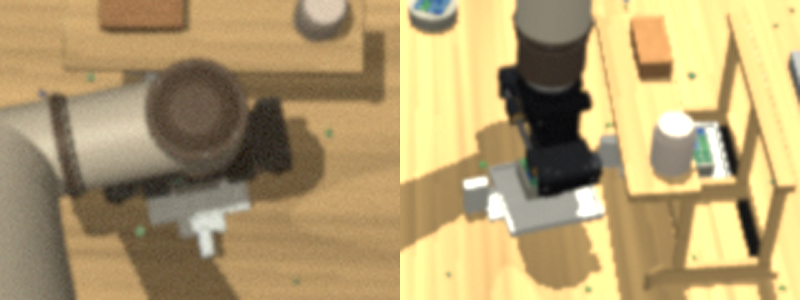

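The gripper is over the tray and clear of the shelf. Lowering slowly.

>>> {"fn": "jog_arm", "kwargs": {
  "increments": [
    [0,0,0.4,0],
    [0,0,0.25,0],
    [0,0,0.15,0],
    [0,0,0.08,0],
    [0,0,0,0]
  ]
}}

```text
time_s: 17.05
tcp_pos: [0.5933, -0.0239, 0.1987]
ee_rot: [[-0.978, -0.209, -0.001], [-0.209, 0.978, -0.0], [0.001, -0.0, -1.0]]
wrist_force: [-0.0, 0.6, -2.6]
gripper_width: 0.574
gripper_force: 30.0
```

>>> {"fn": "jog_arm", "kwargs": {
  "increments": [
    [0,0,0.06,0],
    [0,0,0.06,0],
    [0,0,0.05,0],
    [0,0,0,0]
  ]
}}

```text
time_s: 17.45
tcp_pos: [0.5933, -0.0238, 0.1956]
ee_rot: [[-0.978, -0.209, -0.0], [-0.209, 0.978, -0.0], [0.0, 0.0, -1.0]]
wrist_force: [-0.4, -0.3, -1.9]
gripper_width: 0.572
gripper_force: 30.0
```

Opening to 62 mm keeps the fingers well inside the rim.

>>> {"fn": "jog_arm", "kwargs": {
  "increments": [
    [0,0,0.04,0],
    [0,0,0,0]
  ]
}}

```text
time_s: 17.65
tcp_pos: [0.5934, -0.0238, 0.1951]
ee_rot: [[-0.978, -0.209, 0.0], [-0.209, 0.978, -0.0], [-0.0, -0.0, -1.0]]
wrist_force: [-0.0, 0.1, -1.6]
gripper_width: 0.575
gripper_force: 30.0
```

>>> {"fn": "jog_arm", "kwargs": {
  "increments": [
    [0,0,0,0],
    [0,0,0,0],
    [0,0,0,0],
    [0,0,0,0]
  ],
  "grip": 62
}}

```text
time_s: 18.05
tcp_pos: [0.5935, -0.0238, 0.1952]
ee_rot: [[-0.978, -0.209, 0.001], [-0.209, 0.978, 0.0], [-0.001, -0.0, -1.0]]
wrist_force: [0.6, -0.2, -0.3]
gripper_width: 0.706
gripper_force: 0.0
```

>>> {"fn": "jog_arm", "kwargs": {
  "increments": [
    [0,0,-0.5,0],
    [0,0,-1,0],
    [0,0,-1,0],
    [0,0,-1,0],
    [0,0,-1,0],
    [0,0,-1,0],
    [0,0,-1,0],
    [0,0,-1,0],
    [0,0,-1,0],
    [0,0,-1,0]
  ]
}}

```text
time_s: 19.05
tcp_pos: [0.593, -0.0239, 0.3868]
ee_rot: [[-0.978, -0.209, 0.001], [-0.209, 0.978, 0.0], [-0.001, -0.0, -1.0]]
wrist_force: [0.0, -0.2, 0.4]
gripper_width: 0.71
gripper_force: 0.0
```

```bash
python3 w.py pics/w3.png sample:.03 tray:.01 tray_fin:.05; python3 -c "
from station import sense;print(sense()['joints'])"
```

```text
19.05 [ 0.593  -0.0239  0.3868] [[-0.978, -0.209, 0.001], [-0.209, 0.978, 0.0], [-0.001, -0.0, -1.0]]
sample 0.59 [595.  -22.6] [72. 50.] 10.8
[([0.596, -0.025, 0.027], 0.86), ([0.67, -0.025, 0.172], 0.36)]
tray 0.84 [571.  -27.6] [168. 110.] 11.0
[([0.566, -0.036, 0.004], 0.77)]
tray_fin 0.32 [564.5 -29.8] [150.  99.] 11.1
[([0.568, -0.035, 0.007], 0.76), ([0.595, -0.025, 0.029], 0.66)]
[ 1.33103274e+01  1.98888033e+01 -5.91525100e+00 -2.04983476e-02
 -6.43197202e+01 -9.12555136e+01]
```

View pics/w3.png

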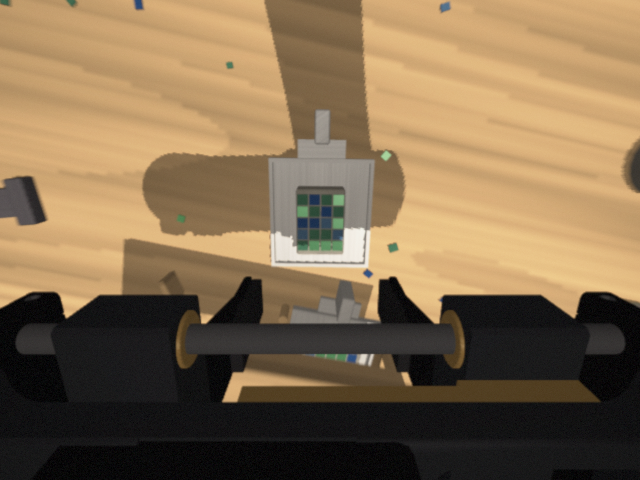

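The wrist view shows the sample lying in the tray at about (320,218). The fin's top is at (322,126).

```bash
python3 - <<'E'
from h import *
s=sense()
print('fin top',wbp(s,[(322.5,112),(322.5,142)],.05)); print('tray rim corners',wbp(s,[(270,160),(374,160),(272,265),(369,266)],.01))
for c in ('top','side'):
    eyes.capture(c)
    for o in eyes.outline_of(c,'tray')[:1]:
        q,w=rect(o['mask'],lambda p:bp(c,p,.008)); print(c,np.round(q[0]),np.round(q[1]),round(q[2],1))
E
```

```text
fin top [[ 0.49232391 -0.04224059  0.05      ]
 [ 0.51713844 -0.0368913   0.05      ]]
tray rim corners [[ 0.5462644  -0.0858276   0.01      ]
 [ 0.52383616  0.01941722  0.01      ]
 [ 0.66052388 -0.06432706  0.01      ]
 [ 0.63876318  0.04378291  0.01      ]]
top [539. -36.] [ 95. 109.] 15.6
side [574. -31.] [164. 114.] 11.4
```

>>> {"fn": "jog_arm", "kwargs": {
  "increments": [
    [0.9,0.03,1,0.17],
    [0.9,0.03,1,0],
    [0.9,0.03,1,0],
    [0.9,0.03,1,0],
    [0.9,0.03,1,0],
    [0,0,1,0],
    [0,0,1,0],
    [0,0,1,0],
    [0,0,1,0],
    [0,0,0.4,0]
  ],
  "grip": 50
}}

```text
time_s: 20.6
tcp_pos: [0.504, -0.0388, 0.1951]
ee_rot: [[-0.981, -0.195, -0.004], [-0.195, 0.981, -0.001], [0.004, -0.0, -1.0]]
wrist_force: [-1.5, 0.4, 0.3]
gripper_width: 0.578
gripper_force: 0.0
```

>>> {"fn": "jog_arm", "kwargs": {
  "increments": [
    [0,0,0,0],
    [0,0,0,0],
    [0,0,0,0],
    [0,0,0,0],
    [0,0,0,0],
    [0,0,0,0],
    [0,0,0,0]
  ],
  "grip": 5
}}

```text
time_s: 21.3
tcp_pos: [0.5048, -0.0389, 0.1976]
ee_rot: [[-0.981, -0.195, 0.001], [-0.195, 0.981, 0.0], [-0.001, -0.0, -1.0]]
wrist_force: [-0.1, -1.5, 5.4]
gripper_width: 0.155
gripper_force: 29.9
```

>>> {"fn": "jog_arm", "kwargs": {
  "increments": [
    [0.2,0,-0.03,0.4],
    [0.25,0,0,0.6],
    [0.25,0,0,0.6],
    [0,-0.2,0,0.6],
    [0,-0.5,0,0],
    [0,-0.6,0,0],
    [0,-0.6,0,0],
    [0,-0.6,0,0],
    [0,-0.6,0,0],
    [0,-0.3,0,0]
  ]
}}

```text
time_s: 22.3
tcp_pos: [0.4923, -0.1102, 0.1976]
ee_rot: [[-1.0, -0.02, 0.0], [-0.02, 1.0, 0.0], [-0.0, 0.0, -1.0]]
wrist_force: [-0.9, 3.9, 2.0]
gripper_width: 0.157
gripper_force: 30.0
```

```bash
python3 - <<'E'
from h import *
s=sense(); print(s['tcp_pos'],s['time_s'],s['wrist_force'],s['ee_rot'])
a=eyes.capture('top')
for c in('top','side'):
    if c=='side': b=eyes.capture(c)
    for n,z in(('tray',.01),('sample',.03)):
      for o in eyes.outline_of(c,n)[:1]:
        q,w=rect(o['mask'],lambda p:bp(c,p,z)); print(c,n,round(o['conf'],2),np.round(q[0]),np.round(q[1]),round(q[2],1))
out=np.hstack([cv2.resize(x,(400,400),interpolation=cv2.INTER_CUBIC) for x in(a[130:290,240:400],b[190:330,290:430])])
cv2.imwrite('pics/p2.png',np.clip(out*1.5,0,255).astype(np.uint8))
E
```

```text
[ 0.49234009 -0.11024661  0.19762929] 22.3 [-0.87268667  3.88013007  1.95517652] [[-9.99808194e-01 -1.95831853e-02  2.72329451e-04]
 [-1.95831673e-02  9.99808229e-01  6.89532624e-05]
 [-2.73627551e-04  6.36069636e-05 -9.99999961e-01]]
top sample 0.96 [ 584. -108.] [63. 54.] 1.2
side tray 0.92 [ 583. -113.] [120. 117.] 0.4
side sample 0.97 [ 587. -119.] [72. 68.] 0.8
```

View pics/p2.png

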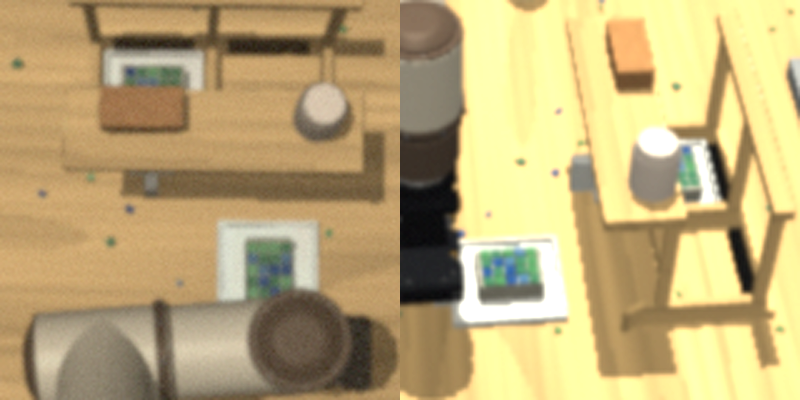

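The tray is squared up with the free bay: its front-edge centre is at about (347,219), against the stop at (347,148). Sliding it in as far as the upright gripper clears the shelf.

>>> {"fn": "jog_arm", "kwargs": {
  "increments": [
    [-0.3,-0.05,0,0],
    [-0.6,0,0,0],
    [-0.8,0,0,0],
    [-0.8,0,0,0],
    [-0.8,0,0,0],
    [-0.8,0,0,0],
    [-0.8,0,0,0],
    [-0.6,0,0,0],
    [-0.4,0,0,0],
    [0,0,0,0]
  ]
}}

```text
time_s: 23.6
tcp_pos: [0.6076, -0.1075, 0.1971]
ee_rot: [[-1.0, -0.021, -0.013], [-0.021, 1.0, -0.001], [0.013, -0.0, -1.0]]
wrist_force: [-6.5, -0.7, 9.5]
gripper_width: 0.156
gripper_force: 30.0
```

>>> {"fn": "jog_arm", "kwargs": {
  "increments": [
    [0,0,0,0],
    [0,0,0,0],
    [0,0,0,0],
    [0,0,0,0],
    [0.5,0,0,0],
    [1,0,0,0],
    [1,0,0,0],
    [1,0,-1,0],
    [0,0,-1,0],
    [0,0,-1,0]
  ],
  "grip": 50
}}

```text
time_s: 24.6
tcp_pos: [0.539, -0.1089, 0.2582]
ee_rot: [[-1.0, -0.021, -0.001], [-0.021, 1.0, 0.0], [0.001, 0.0, -1.0]]
wrist_force: [1.1, 0.4, 0.6]
gripper_width: 0.572
gripper_force: 0.0
```

```bash
python3 - <<'E'
from h import *
s=sense(); print(s['tcp_pos'],s['time_s'],s['joints'])
a=eyes.capture('top');b=eyes.capture('side')
out=np.hstack([cv2.resize(x,(400,400),interpolation=cv2.INTER_CUBIC) for x in(a[130:290,240:400],b[190:330,290:430])])
cv2.imwrite('pics/p3.png',np.clip(out*1.5,0,255).astype(np.uint8))
for n,z in(('tray',.01),('sample',.03)):
      for o in eyes.outline_of('side',n)[:1]:
        q,w=rect(o['mask'],lambda p:bp('side',p,z)); print(n,round(o['conf'],2),np.round(q[0]),np.round(q[1]),round(q[2],1))
E
```

```text
[ 0.53900773 -0.10894484  0.25817137] 24.6 [ 5.46499773e+00  2.35597577e+01 -2.10000639e+01 -1.06903363e-02
 -4.55004700e+01 -9.42686363e+01]
tray 0.56 [ 668. -111.] [159. 120.] 2.5
```

View pics/p3.png

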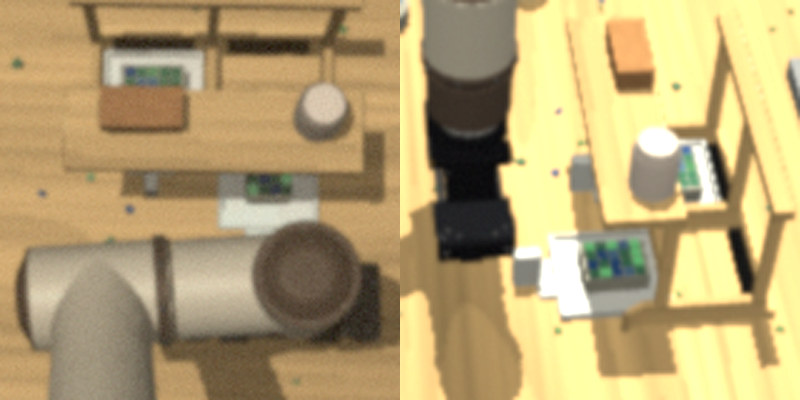

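The view shows the tray partly inside the free bay with its fin at about (525,268) in the side crop, and the sample still flat in it. Jogging has no tilt axis, but a target past the arm's reach is only approached. That may make the tool lean, so I'll test it high above the rack.

>>> {"fn": "jog_arm", "kwargs": {
  "increments": [
    [0,0,-1,0],
    [0,0,-1,0],
    [0,0,-1,0],
    [0,0,-1,0],
    [0,0,-1,0],
    [-1,0,-1,0],
    [-1,0,-1,0],
    [-1,0,-1,0],
    [-1,0,-1,0],
    [-1,0,-1,0]
  ]
}}

```text
time_s: 25.8
tcp_pos: [0.6411, -0.1067, 0.4563]
ee_rot: [[-1.0, -0.021, -0.003], [-0.021, 1.0, 0.0], [0.003, 0.0, -1.0]]
wrist_force: [-0.3, -0.3, -0.1]
gripper_width: 0.575
gripper_force: 0.0
```

>>> {"fn": "jog_arm", "kwargs": {
  "increments": [
    [-1,0,-1,0],
    [-1,0,-1,0],
    [-1,0,-1,0],
    [-1,0,0,0],
    [-1,0,0,0],
    [-1,0,0,0],
    [-1,0,0,0],
    [-1,0,0,0],
    [-1,0,0,0],
    [-1,0,0,0]
  ]
}}

```text
time_s: 26.8
tcp_pos: [0.8415, -0.1025, 0.5151]
ee_rot: [[-1.0, -0.021, -0.003], [-0.021, 1.0, 0.0], [0.003, 0.0, -1.0]]
wrist_force: [1.2, -0.1, 0.9]
gripper_width: 0.576
gripper_force: 0.0
```

>>> {"fn": "jog_arm", "kwargs": {
  "increments": [
    [-1,0,0,0],
    [-1,0,0,0],
    [-1,0,0,0],
    [-1,0,0,0],
    [-1,0,0,0],
    [-1,0,0,0]
  ]
}}

```text
time_s: 27.4
tcp_pos: [0.8902, -0.0919, 0.4889]
ee_rot: [[-0.998, -0.021, 0.055], [-0.021, 1.0, -0.009], [-0.055, -0.01, -0.998]]
wrist_force: [0.2, -0.1, 1.0]
gripper_width: 0.575
gripper_force: 0.0
```

```bash
python3 -c "
from station import sense;s=sense();print(s['time_s'],s['joints'],s['tcp_pos'],s['ee_rot'])"
```

```text
27.4 [   4.49587677   58.75594927   80.65559296    0.77793357 -108.80448551
  -93.03221147] [ 0.89017049 -0.09188696  0.48887106] [[-0.9982856  -0.02055379  0.05480331]
 [-0.02105495  0.99974148 -0.00858292]
 [-0.05461273 -0.00972208 -0.99846028]]
```

Past reach, the tool leans the right way. Continuing.

>>> {"fn": "jog_arm", "kwargs": {
  "increments": [
    [-1,0,0,0],
    [-1,0,0,0],
    [-1,0,0,0],
    [-1,0,0,0],
    [-1,0,0,0],
    [-1,0,0,0],
    [-1,0,0,0],
    [-1,0,0,0]
  ]
}}

```text
time_s: 28.2
tcp_pos: [0.9241, -0.076, 0.4465]
ee_rot: [[-0.989, -0.019, 0.143], [-0.022, 0.999, -0.023], [-0.143, -0.026, -0.989]]
wrist_force: [-0.4, 0.1, -0.8]
gripper_width: 0.577
gripper_force: 0.0
```

```bash
python3 -c "
from station import sense;s=sense();print(s['time_s'],s['joints'],s['tcp_pos'],s['ee_rot'])"
```

```text
28.2 [   5.5004753    61.77274521   80.5989653     2.11582796 -100.73224985
  -93.76594507] [ 0.924058   -0.07597369  0.44653387] [[-0.98948125 -0.01898059  0.14341057]
 [-0.02245274  0.99949171 -0.02263171]
 [-0.14290812 -0.02561361 -0.98940447]]
```

>>> {"fn": "jog_arm", "kwargs": {
  "increments": [
    [-1,-0.5,-1,0],
    [-1,-0.5,-1,0],
    [-1,-0.5,-1,0],
    [-1,-0.5,-1,0],
    [-1,-0.5,-1,0],
    [-1,-0.5,-1,0],
    [-1,-0.5,-1,0],
    [-1,-0.5,-1,0]
  ]
}}

```text
time_s: 29.0
tcp_pos: [0.8797, -0.1261, 0.5552]
ee_rot: [[-0.962, -0.014, 0.271], [-0.027, 0.999, -0.045], [-0.27, -0.051, -0.961]]
wrist_force: [-0.2, 0.1, -0.2]
gripper_width: 0.577
gripper_force: 0.0
```

```bash
python3 -c "
from station import sense;s=sense();print(s['time_s'],s['joints'],s['tcp_pos'],s['ee_rot'])"
```

```text
29.0 [  2.65199307  55.04539064  80.60741329   3.36135348 -99.90914309
 -90.4395919 ] [ 0.8796808  -0.12613496  0.55523705] [[-0.96235409 -0.01353451  0.27146164]
 [-0.02680764  0.9986161  -0.04524641]
 [-0.27047358 -0.05082032 -0.96138512]]
```

>>> {"fn": "jog_arm", "kwargs": {
  "increments": [
    [-1,0.7,-1,0],
    [-1,0.7,-1,0],
    [-1,0.7,-1,0],
    [-1,0.7,-1,0]
  ]
}}

```text
time_s: 29.4
tcp_pos: [0.8618, -0.0534, 0.6079]
ee_rot: [[-0.945, -0.012, 0.325], [-0.031, 0.998, -0.053], [-0.324, -0.06, -0.944]]
wrist_force: [-1.0, 0.6, -1.2]
gripper_width: 0.574
gripper_force: 0.0
```

```bash
python3 -c "
from station import sense;s=sense();print(s['time_s'],s['joints'],s['tcp_pos'],s['ee_rot'])"
```

```text
29.4 [   7.88251046   51.92126366   80.5962139     5.6722229  -100.1682114
  -94.68796147] [ 0.8617838  -0.05342425  0.60794168] [[-0.9454735  -0.01226101  0.32546818]
 [-0.03124032  0.99809766 -0.05315176]
 [-0.32419734 -0.06042131 -0.94405792]]
```

>>> {"fn": "jog_arm", "kwargs": {
  "increments": [
    [0,1,0,0],
    [0,1,0,0],
    [0,1,0,0],
    [0,1,0,0],
    [-0.7,1,-0.7,0],
    [-1,1,-1,0],
    [-1,1,-1,0],
    [-1,1,-1,0]
  ]
}}

```text
time_s: 30.2
tcp_pos: [0.8361, 0.1054, 0.6488]
ee_rot: [[-0.924, -0.01, 0.382], [-0.032, 0.998, -0.052], [-0.38, -0.06, -0.923]]
wrist_force: [0.6, -0.3, 0.9]
gripper_width: 0.571
gripper_force: 0.0
```

```bash
python3 -c "
from station import sense;s=sense();print(s['time_s'],s['joints'],s['tcp_pos'],s['ee_rot'])"
```

```text
30.2 [  19.45465127   49.98952592   80.65634687   10.30799312 -100.14574816
 -104.52177983] [0.83609067 0.10537685 0.64884365] [[-0.92428694 -0.01019127  0.3815623 ]
 [-0.03248364  0.99811715 -0.05202852]
 [-0.38031364 -0.06048381 -0.9228777 ]]
```

>>> {"fn": "jog_arm", "kwargs": {
  "increments": [
    [-1,1,-1,0],
    [-1,1,-1,0],
    [-1,1,-1,0],
    [-1,1,-1,0],
    [-1,1,-1,0],
    [-1,1,-1,0]
  ]
}}

```text
time_s: 30.8
tcp_pos: [0.7806, 0.2113, 0.7086]
ee_rot: [[-0.882, -0.014, 0.471], [-0.038, 0.998, -0.041], [-0.469, -0.054, -0.881]]
wrist_force: [-0.4, 0.6, -0.5]
gripper_width: 0.571
gripper_force: 0.0
```

```bash
python3 -c "
from station import sense;s=sense();print(s['time_s'],s['joints'],s['tcp_pos'],s['ee_rot'])"
```

```text
30.8 [  28.48173494   46.71600482   80.59247443   15.32394376  -99.43805492
 -111.10201301] [0.78057241 0.21129828 0.70856853] [[-0.8821425  -0.01377045  0.47078125]
 [-0.03756124  0.9984456  -0.04117691]
 [-0.46948244 -0.05400703 -0.88128853]]
```

28° so far. One more push.

>>> {"fn": "jog_arm", "kwargs": {
  "increments": [
    [-1,1,-1,0],
    [-1,1,-1,0],
    [-1,1,-1,0],
    [-1,1,-1,0],
    [-1,1,-1,0],
    [-1,1,-1,0]
  ]
}}

```text
time_s: 31.4
tcp_pos: [0.7124, 0.3001, 0.7641]
ee_rot: [[-0.827, -0.024, 0.561], [-0.041, 0.999, -0.018], [-0.56, -0.038, -0.827]]
wrist_force: [1.0, -0.4, -0.5]
gripper_width: 0.574
gripper_force: 0.0
```

```bash
python3 -c "
from station import sense;s=sense();print(s['time_s'],s['joints'],s['tcp_pos'],s['ee_rot'])"
```

```text
31.4 [  37.31905465   43.79311023   80.59925328   21.0047421   -98.44758257
 -116.88226443] [0.71239464 0.3000886  0.76412545] [[-0.8272192  -0.02371308  0.56137874]
 [-0.04077102  0.99900854 -0.0178792 ]
 [-0.56039819 -0.037678   -0.82736584]]
```

The tool now leans 34° and is nearly square to the rack. Moving to the approach pose behind the fin.

>>> {"fn": "jog_arm", "kwargs": {
  "increments": [
    [1,-0.73,0.5,0],
    [1,-0.73,0.5,0],
    [1,-0.73,0.5,0],
    [1,-0.73,0.5,0],
    [1,-0.73,0.5,0],
    [1,-0.73,0.5,0],
    [1,-0.73,0.5,0],
    [1,-0.73,0.5,0],
    [1,-0.73,0.5,0],
    [1,-0.73,0.5,0]
  ]
}}

```text
time_s: 32.4
tcp_pos: [0.6175, 0.1555, 0.5915]
ee_rot: [[-0.826, -0.023, 0.563], [-0.042, 0.999, -0.02], [-0.561, -0.04, -0.827]]
wrist_force: [0.5, 0.2, 0.3]
gripper_width: 0.572
gripper_force: 0.0
```

>>> {"fn": "jog_arm", "kwargs": {
  "increments": [
    [1,-0.73,0.5,0],
    [1,-0.73,0.5,0],
    [1,-0.73,0.5,0],
    [1,-0.73,0.5,0],
    [1,-0.73,0.5,0],
    [1,-0.73,0.5,0],
    [1,-0.73,0.5,0],
    [1,-0.73,0.5,0],
    [1,-0.73,0.5,0],
    [1,-0.73,0.5,0]
  ]
}}

```text
time_s: 33.4
tcp_pos: [0.5119, -0.0002, 0.4028]
ee_rot: [[-0.826, -0.024, 0.563], [-0.042, 0.999, -0.02], [-0.562, -0.04, -0.826]]
wrist_force: [0.7, -0.8, -0.2]
gripper_width: 0.578
gripper_force: 0.0
```

>>> {"fn": "jog_arm", "kwargs": {
  "increments": [
    [1,-0.73,0.5,0],
    [1,-0.73,0.5,0],
    [1,-0.73,0.5,0],
    [1,-0.73,0.5,0],
    [1,-0.73,0.5,0],
    [0.8,-0.5,0.5,0],
    [0,0,0,0]
  ]
}}

```text
time_s: 34.1
tcp_pos: [0.4615, -0.1021, 0.3271]
ee_rot: [[-0.855, -0.035, 0.518], [-0.038, 0.999, 0.004], [-0.518, -0.017, -0.855]]
wrist_force: [-0.4, -0.1, 0.4]
gripper_width: 0.576
gripper_force: 0.0
```

```bash
python3 - <<'E'
from h import *
s=sense(); p=s['tcp_pos'];R=np.array(s['ee_rot']); print(s['time_s'],p,R.round(3).tolist(),s['joints'])
print('tool units to grasp', R.T@(np.array([.600,-.108,.037])-.1635*R[:,2]-p)/.02)
a=eyes.capture('top');b=eyes.capture('side')
K=[]
out=np.hstack([cv2.resize(x,(400,400),interpolation=cv2.INTER_CUBIC) for x in(a[130:290,240:400],b[190:330,290:430])])
cv2.imwrite('pics/p4.png',np.clip(out*1.5,0,255).astype(np.uint8))
for n,z in(('tray',.01),('sample',.03)):
      for o in eyes.outline_of('side',n)[:1]:
        q,w=rect(o['mask'],lambda p:bp('side',p,z)); print(n,round(o['conf'],2),np.round(q[0]),np.round(q[1]),round(q[2],1))
E
```

```text
34.1 [ 0.46154905 -0.10213445  0.32713011] [[-0.855, -0.035, 0.518], [-0.038, 0.999, 0.004], [-0.518, -0.017, -0.855]] [   6.81566458    6.97145022  -43.37971194   21.19453167   -9.21766557
 -114.57482939]
tool units to grasp [ 1.60683855 -0.28916436  7.81814924]
tray 0.59 [ 667. -111.] [117. 153.] 86.4
sample 0.56 [ 695. -115.] [71. 65.] 1.1
```

View pics/p4.png

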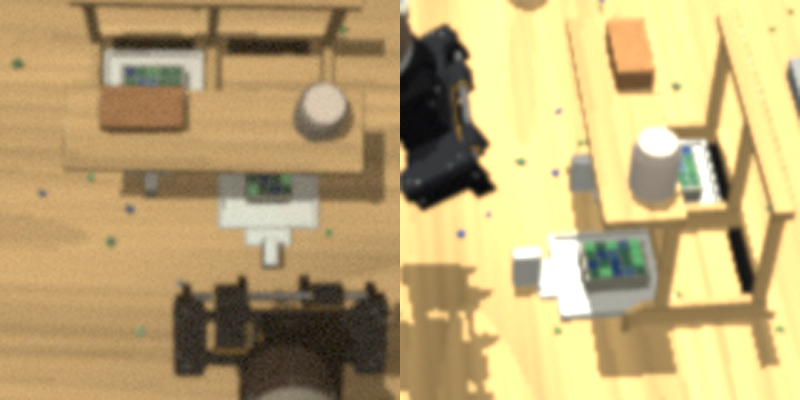

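The view shows the gripper leaning behind the fin, which is at about (525,268) in the side crop; nothing has moved. Joint 5 is at its limit, so I'll fit the arm's kinematics and check the reach there.

```bash
cat > kin.py <<'E'
from h import *
from scipy.spatial.transform import Rotation as Ro
from scipy.optimize import least_squares
D=[([89.416,22.042,.453,0,-68.411,-14.817],[.166,.6024,.4040],[0,0,-1]),
([10.4064,10.4831,-26.0972,-.008,-53.4602,-84.633],[.4625,-.0774,.3393],[-.003,0,-1]),
([13.3103,19.8888,-5.9152,-.02,-64.3197,-91.2555],[.593,-.0239,.3868],[.001,0,-1]),
([5.465,23.5598,-21.0001,-.01,-45.5005,-94.2686],[.5390,-.10894,.25817],[-.001,0,-1]),
([4.49588,58.7559,80.6556,.7779,-108.8045,-93.032],[.89017,-.09189,.48887],[.0548,-.0086,-.9985]),
([5.50048,61.77275,80.599,2.1158,-100.732,-93.766],[.92406,-.07597,.44653],[.1434,-.0226,-.9894]),
([2.65199,55.0454,80.6074,3.36135,-99.909,-90.44],[.87968,-.12613,.55524],[.27146,-.04525,-.9614]),
([7.8825,51.9213,80.596,5.672,-100.168,-94.688],[.86178,-.05342,.60794],[.32547,-.05315,-.94406]),
([19.45465,49.9895,80.656,10.308,-100.146,-104.52],[.83609,.10538,.64884],[.38156,-.05203,-.92288]),
([28.4817,46.716,80.5925,15.324,-99.438,-111.1],[.78057,.2113,.70857],[.47078,-.04118,-.88129]),
([37.319,43.793,80.599,21.0047,-98.4476,-116.88],[.7124,.30009,.76413],[.56138,-.01788,-.82737]),
([6.81567,6.97145,-43.3797,21.19453,-9.21767,-114.5748],[.46155,-.10213,.32713],[.518,.004,-.855])]
E=lambda ax,a:Ro.from_euler(ax,a,degrees=True)
def fk(q,p):
    R=E('z',q[0]+p[12]); t=R.apply([p[0],p[1],p[2]])
    R=R*E('y',q[1]); t=t+R.apply([0,0,p[3]])
    R=R*E('y',-q[2]); t=t+R.apply([p[4],0,p[5]])
    R=R*E('x',p[7]*q[3])*E('y',-q[4]+p[8]); t=t+R.apply([p[6],0,p[10]])
    return t,R.apply([1,0,0])
def res(p):
    o=[]
    for q,x,z in D:
        t,zz=fk(q,p); o+=[*(t-x),*(.2*(zz-z))]
    return np.array(o)
P=least_squares(res,[0.05,0,.4,.4,.4,.0,.1,1,0,0,0,0,-15],loss='soft_l1',f_scale=.003)
p=P.x
def ik(target,zt,q0,w=.2):
    lo=np.array([-179,-69.2,-61.2,-181,-171,-9.2]);lo=np.array([-179.8,-69.2,-61.2,-181,-171.1]);hi=np.array([179.8,118,80.6,117.6,-9.2])
    f=lambda q:np.r_[fk(q,p)[0]-target,w*(fk(q,p)[1]-zt)]
    return least_squares(f,np.clip(q0,lo+.01,hi-.01),bounds=(lo,hi),x_scale=30)
E
python3 - <<'E'
from kin import *
print(p.round(4),np.abs(res(p)).max())
q0=[6,20,-35,0,-15]
for fx in(.6,.64,.676):
  for th in(20,25,28,31,34,38):
    z=np.array([np.sin(np.radians(th)),0,-np.cos(np.radians(th))]); g=np.array([fx,-.108,.037])
    s=ik(g-.1635*z,z,q0); print(fx,th,s.x.round(1),np.abs(s.fun).max().round(4))
E
```

```text
[-0.0956 -0.1632  0.1225  0.5861  0.4243  0.0151  0.1162 -0.9881  0.0223
 -0.9413  0.0788 -0.      0.332 ] 0.06516438115346856
0.6 20 [  4.6  29.5 -30.2   9.4 -10.4] 0.0
0.6 25 [  3.2  29.3 -30.9  23.7  -9.2] 0.0113
0.6 28 [  1.7  29.4 -30.2  42.3  -9.2] 0.0186
0.6 31 [  0.2  29.9 -28.5  70.3  -9.2] 0.0291
0.6 34 [  0.2  30.2 -26.1 104.5  -9.2] 0.0302
0.6 38 [  0.7  30.1 -25.9 117.6  -9.2] 0.0266
0.64 20 [  4.5  31.9 -24.8   7.2 -13.4] 0.0
0.64 25 [  3.6  31.9 -26.6  16.8  -9.2] 0.007
0.64 28 [  2.4  31.9 -26.4  30.1  -9.2] 0.0131
0.64 31 [  0.9  32.1 -25.3  52.9  -9.2] 0.0234
0.64 34 [ -0.   32.5 -23.3  83.3  -9.2] 0.0312
0.64 38 [  0.6  32.6 -21.3 117.6  -9.2] 0.0267
0.676 20 [  4.4  34.2 -19.8   5.9 -16.2] 0.0
0.676 25 [  3.7  34.3 -22.4  12.3  -9.2] 0.0021
0.676 28 [  2.9  34.1 -22.6  21.7  -9.2] 0.01
0.676 31 [  1.7  34.2 -22.1  39.1  -9.2] 0.0169
0.676 34 [  0.3  34.6 -20.5  65.7  -9.2] 0.0279
0.676 38 [  0.2  34.9 -17.6 109.6  -9.2] 0.0292
```

```bash
python3 - <<'E'
s=open('kin.py').read()
a=s.index('def fk');b=s.index('def res')
s=s[:a]+'''def fk(q,p):
    R=E('z',q[0]+p[0]); t=R.apply(p[1:4])
    R=R*E('y',q[1]); t=t+R.apply([0,0,p[4]])
    R=R*E('y',-q[2]); t=t+R.apply([p[5],p[6],p[7]])
    R=R*E('y',p[15])*E('x',p[8]*q[3]); t=t+R.apply([p[9],p[10],p[14]])
    R=R*E('y',-q[4]+p[11]); t=t+R.apply([p[12],0,p[13]])
    return t,R.apply([1,0,0])
'''+s[b:]
a=s.index('P=least');b=s.index('p=P.x')
s=s[:a]+'''P=min((least_squares(res,[0,.05,-.16,.3,.4,.4,0,0,sg,0,y,0,.1,0,0,th],loss='soft_l1',f_scale=.003,max_nfev=3000) for sg in(1,-1) for y in(0,-.16,.16) for th in(0,90,-90)),key=lambda P:P.cost)
'''+s[b:]
open('kin.py','w').write(s)
E
python3 - <<'E'
from kin import *
print(p.round(4)); print((np.abs(res(p)).reshape(-1,6)).max(1).round(4))
for fx in(.6,.64,.676):
  for th in(20,25,28,31,34,38):
    z=np.array([np.sin(np.radians(th)),0,-np.cos(np.radians(th))]); g=np.array([fx,-.108,.037])
    s=min((ik(g-.1635*z,z,[6,20,-35,a,-15]) for a in(0,60,-60,-120)),key=lambda s:s.cost); print(fx,th,s.x.round(1),np.abs(s.fun).max().round(4))
E
```

```text
[-1.400e-03 -9.000e-04 -7.780e-02  1.601e-01  5.661e-01  2.479e-01
  7.740e-02 -2.000e-04 -9.997e-01  1.743e-01 -1.594e-01  4.700e-02
  1.251e-01 -4.000e-04  7.000e-04 -5.350e-02]
[0.001  0.0013 0.0027 0.     0.0001 0.0001 0.     0.     0.     0.
 0.     0.0001]
0.6 20 [  5.6  27.2 -33.9  11.   -9.2] 0.0005
0.6 25 [  5.1  26.9 -30.3  -6.   -9.2] 0.0105
0.6 28 [  3.9  26.6 -27.9 -17.5  -9.2] 0.0158
0.6 31 [  1.8  26.5 -25.3 -30.5  -9.2] 0.0194
0.6 34 [ -1.5  26.3 -22.8 -45.3  -9.2] 0.0198
0.6 38 [ -7.7  26.2 -20.8 -67.6  -9.2] 0.0125
0.64 20 [  5.4  29.9 -27.4   8.2 -12.9] 0.0
0.64 25 [  5.1  29.4 -27.5   0.6  -9.2] 0.0069
0.64 28 [  4.4  29.2 -25.2 -10.3  -9.2] 0.0127
0.64 31 [  3.   29.  -22.6 -22.5  -9.2] 0.0174
0.64 34 [  0.5  28.8 -20.1 -36.2  -9.2] 0.02
0.64 38 [ -4.6  28.6 -17.3 -57.9  -9.2] 0.0171
0.676 20 [  5.1  32.3 -21.4   6.2 -16.4] 0.0
0.676 25 [  5.   31.7 -24.9   6.5  -9.2] 0.0035
0.676 28 [  4.7  31.5 -22.7  -4.   -9.2] 0.0095
0.676 31 [  3.7  31.3 -20.2 -15.5  -9.2] 0.0149
0.676 34 [  1.9  31.1 -17.7 -28.4  -9.2] 0.0189
0.676 38 [ -2.1  30.8 -14.5 -48.6  -9.2] 0.0196
```

The fit is accurate. Near the bench, the wrist limits the lean to about 20–23°, which isn't enough to grip the fin's middle under the shelf. It is enough to push the fin's near end home with closed fingers, leaving about 20 mm of clearance to the shelf. Descending behind the fin.

>>> {"fn": "jog_arm", "kwargs": {
  "increments": [
    [0.37,-0.04,0.66,0],
    [0.37,-0.04,0.66,0],
    [0.37,-0.04,0.66,0],
    [0.37,-0.04,0.66,0]
  ],
  "grip": 0
}}

```text
time_s: 34.7
tcp_pos: [0.4712, -0.1204, 0.2836]
ee_rot: [[-0.865, -0.054, 0.499], [-0.043, 0.999, 0.034], [-0.501, 0.008, -0.866]]
wrist_force: [-0.2, 1.0, -1.2]
gripper_width: 0.298
gripper_force: 0.0
```

```bash
cat > st.py <<'E'
from station import sense; import numpy as np,sys
s=sense();R=np.array(s['ee_rot']);g=s['tcp_pos']+.1635*R[:,2]
print(s['time_s'],np.round(s['joints'],1),'grasp',g.round(4),'R',R.round(3).tolist())
if len(sys.argv)>1: print('units',(R.T@(np.array(eval(sys.argv[1]))-g)/.02).round(2))
E
python3 st.py .555,-.109,.06
```

```text
34.7 [  5.   12.6 -38.2   3.4  -9.2 -95.2] grasp [ 0.5529 -0.1149  0.142 ] R [[-0.865, -0.054, 0.499], [-0.043, 0.999, 0.034], [-0.501, 0.008, -0.866]]
units [1.95 0.25 3.61]
```

>>> {"fn": "jog_arm", "kwargs": {
  "increments": [
    [0.5,0.1,0.9,0],
    [0.5,0.1,0.9,0],
    [0.5,0.1,0.9,0],
    [0.5,0.1,0.9,0]
  ]
}}

```text
time_s: 35.1
tcp_pos: [0.4769, -0.1297, 0.21]
ee_rot: [[-0.871, -0.073, 0.486], [-0.043, 0.997, 0.071], [-0.49, 0.041, -0.871]]
wrist_force: [0.1, 0.1, -0.3]
gripper_width: 0.02
gripper_force: 0.0
```

```bash
python3 st.py .555,-.109,.05
```

```text
35.1 [  1.3  20.9 -31.3 -21.9  -9.2 -67. ] grasp [ 0.5564 -0.118   0.0676] R [[-0.871, -0.073, 0.486], [-0.043, 0.997, 0.071], [-0.49, 0.041, -0.871]]
units [0.47 0.42 0.76]
```

>>> {"fn": "jog_arm", "kwargs": {
  "increments": [
    [0.4,0.2,0.8,0],
    [0.3,0.2,0.6,0],
    [0,0,0,0]
  ]
}}

```text
time_s: 35.4
tcp_pos: [0.4782, -0.1266, 0.1791]
ee_rot: [[-0.873, -0.076, 0.481], [-0.041, 0.996, 0.083], [-0.486, 0.052, -0.873]]
wrist_force: [-0.4, -0.3, -0.7]
gripper_width: 0.005
gripper_force: 0.0
```

```bash
python3 st.py .570,-.110,.033
```

```text
35.4 [ -0.1  24.3 -28.9 -31.4  -9.2 -56.5] grasp [ 0.5569 -0.1131  0.0364] R [[-0.873, -0.076, 0.481], [-0.041, 0.996, 0.083], [-0.486, 0.052, -0.873]]
units [-0.5   0.09  0.48]
```

>>> {"fn": "jog_arm", "kwargs": {
  "increments": [
    [-0.35,0.1,0.28,0],
    [-0.35,0,0.22,0],
    [-0.35,0,0.2,0],
    [-0.35,0,0.2,0],
    [-0.35,0,0.2,0]
  ]
}}

```text
time_s: 35.9
tcp_pos: [0.5181, -0.1217, 0.1784]
ee_rot: [[-0.874, -0.078, 0.48], [-0.042, 0.995, 0.085], [-0.485, 0.054, -0.873]]
wrist_force: [-6.5, -0.4, 4.0]
gripper_width: 0.007
gripper_force: 4.3
```

```bash
python3 st.py .649,-.108,.033
```

```text
35.9 [  1.4  26.8 -25.7 -26.4  -9.6 -62.7] grasp [ 0.5966 -0.1078  0.0357] R [[-0.874, -0.078, 0.48], [-0.042, 0.995, 0.085], [-0.485, 0.054, -0.873]]
units [-2.23 -0.22  1.38]
```

>>> {"fn": "jog_arm", "kwargs": {
  "increments": [
    [-0.35,-0.03,0.21,0],
    [-0.35,-0.03,0.21,0],
    [-0.35,-0.03,0.21,0],
    [-0.35,-0.03,0.21,0],
    [-0.3,-0.03,0.18,0]
  ]
}}

```text
time_s: 36.4
tcp_pos: [0.5578, -0.1216, 0.1776]
ee_rot: [[-0.873, -0.078, 0.481], [-0.042, 0.995, 0.085], [-0.485, 0.054, -0.873]]
wrist_force: [-9.1, 0.4, 8.9]
gripper_width: 0.008
gripper_force: 5.6
```

```bash
python3 st.py .649,-.108,.033; python3 - <<'E'
from h import *
a=eyes.capture('top');b=eyes.capture('side')
out=np.hstack([cv2.resize(x,(400,400),interpolation=cv2.INTER_CUBIC) for x in(a[120:240,280:400],b[210:310,330:430])])
cv2.imwrite('pics/p5.png',np.clip(out*1.6,0,255).astype(np.uint8))
for c in('top','side'):
  for n in('tray','sample','other_tray'):
    print(c,n,[(np.round(d['centre'],3).tolist(),round(d['conf'],2)) for d in eyes.spot_in(c,n)[:2]])
E
```

```text
36.4 [  1.8  29.3 -21.9 -22.4 -10.6 -67.1] grasp [ 0.6363 -0.1077  0.0349] R [[-0.873, -0.078, 0.481], [-0.042, 0.995, 0.085], [-0.485, 0.054, -0.873]]
units [-0.51 -0.07  0.39]
top tray [([0.804, -0.1, 0.004], 0.86)]
top sample [([0.791, -0.107, 0.026], 0.68), ([0.72, -0.04, 0.183], 0.6)]
top other_tray [([0.811, 0.022, 0.012], 0.79)]
side tray [([0.721, -0.114, 0.005], 0.84)]
side sample [([0.769, -0.118, 0.03], 0.66), ([0.66, -0.404, 0.011], 0.52)]
side other_tray [([0.806, 0.017, 0.012], 0.8), ([0.559, 0.5, 0.07], 0.48)]
```

View pics/p5.png

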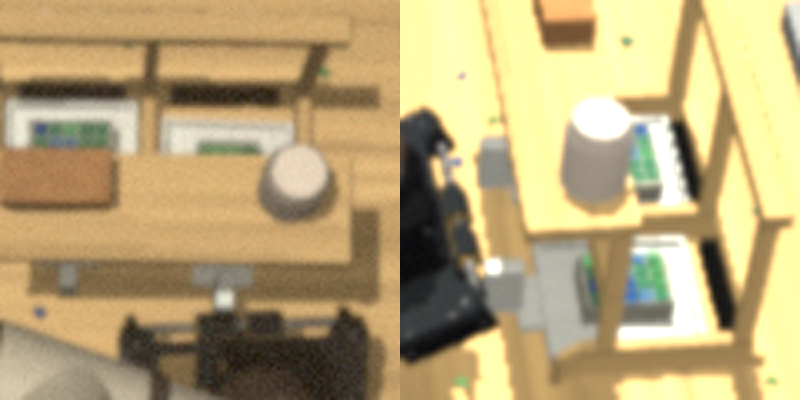

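The tray's front edge, at about row 118 in the crop, is about 17 mm short of the stop; the other tray's edge is at row 97. Pushing on gently.

>>> {"fn": "jog_arm", "kwargs": {
  "increments": [
    [-0.22,-0.01,0.13,0],
    [-0.22,-0.01,0.13,0],
    [-0.15,-0.01,0.09,0],
    [0,0,0,0]
  ]
}}

```text
time_s: 37.2
tcp_pos: [0.5707, -0.1216, 0.1761]
ee_rot: [[-0.875, -0.077, 0.479], [-0.041, 0.996, 0.085], [-0.483, 0.055, -0.874]]
wrist_force: [-8.8, 0.2, 6.9]
gripper_width: 0.006
gripper_force: 5.1
```

>>> {"fn": "jog_arm", "kwargs": {
  "increments": [
    [-0.1,0,0.06,0],
    [0,0,0,0]
  ]
}}

```text
time_s: 37.4
tcp_pos: [0.5715, -0.1217, 0.1759]
ee_rot: [[-0.876, -0.077, 0.476], [-0.041, 0.996, 0.085], [-0.48, 0.056, -0.875]]
wrist_force: [-15.3, -1.3, 11.1]
gripper_width: 0.005
gripper_force: 8.0
```

>>> {"fn": "jog_arm", "kwargs": {
  "increments": [
    [-0.1,0,0.06,0],
    [0,0,0,0]
  ]
}}

```text
time_s: 37.6
tcp_pos: [0.5723, -0.1217, 0.1756]
ee_rot: [[-0.878, -0.076, 0.473], [-0.04, 0.995, 0.086], [-0.477, 0.057, -0.877]]
wrist_force: [-21.4, -1.9, 17.2]
gripper_width: 0.006
gripper_force: 11.0
```

The force is climbing and the tray is at the expected position, so it is on the stop. Backing off and checking.

>>> {"fn": "jog_arm", "kwargs": {
  "increments": [
    [0.2,0,-0.12,0],
    [0.4,0,-0.23,0],
    [0.8,0,-0.5,0],
    [0.8,0,-0.6,0],
    [0.8,0,-0.8,0],
    [0.6,0,-1,0],
    [0,0,-1,0],
    [0,0,-1,0]
  ]
}}

```text
time_s: 38.4
tcp_pos: [0.4634, -0.1331, 0.2333]
ee_rot: [[-0.872, -0.077, 0.484], [-0.042, 0.996, 0.084], [-0.488, 0.053, -0.871]]
wrist_force: [0.4, -0.2, 0.2]
gripper_width: 0.005
gripper_force: 0.0
```

```bash
python3 st.py; python3 - <<'E'
from h import *
a=eyes.capture('top');b=eyes.capture('side')
out=np.hstack([cv2.resize(x,(400,400),interpolation=cv2.INTER_CUBIC) for x in(a[120:240,280:400],b[210:310,330:430])])
cv2.imwrite('pics/p6.png',np.clip(out*1.6,0,255).astype(np.uint8))
for c in('top','side'):
  for n in('tray','sample','other_tray','round_sample','glue_jar','pot','hammer','nippers','pencil','offcut'):
    print(c,n,[(np.round(d['centre'],3).tolist(),round(d['conf'],2)) for d in eyes.spot_in(c,n)[:1]])
print('col 348 rows 140-165',a[140:166,341:356].mean((1,2)).round().astype(int))
print('other 300',a[140:166,294:309].mean((1,2)).round().astype(int))
E
```

```text
38.4 [  0.8  17.5 -31.8 -21.1 -12.3 -67.6] grasp [ 0.5426 -0.1195  0.0909] R [[-0.872, -0.077, 0.484], [-0.042, 0.996, 0.084], [-0.488, 0.053, -0.871]]
top tray [([0.472, -0.495, 0.022], 0.71)]
top sample [([0.797, -0.106, 0.023], 0.76)]
top other_tray [([0.81, 0.024, 0.013], 0.67)]
top round_sample [([0.459, 0.315, 0.024], 0.85)]
top glue_jar [([0.794, -0.108, 0.026], 0.6)]
top pot [([0.543, 0.475, 0.035], 0.61)]
top hammer [([0.472, -0.5, 0.022], 0.89)]
top nippers [([0.657, -0.4, 0.011], 0.94)]
top pencil [([0.299, 0.23, 0.008], 0.91)]
top offcut [([0.321, -0.253, 0.009], 0.73)]
side tray []
side sample [([0.782, -0.117, 0.024], 0.63)]
side other_tray [([0.806, 0.016, 0.013], 0.74)]
side round_sample [([0.481, 0.302, 0.025], 0.68)]
side glue_jar [([0.647, 0.353, 0.059], 0.73)]
side pot [([0.544, 0.441, 0.052], 0.77)]
side hammer [([0.466, -0.514, 0.021], 0.58)]
side nippers [([0.658, -0.405, 0.01], 0.57)]
side pencil []
side offcut [([0.331, -0.249, 0.008], 0.57)]
col 348 rows 140-165 [109 112 110  96  74  51  34  28  25  32  52  84 105 115 129 134 125 107
  88  74  69  67  66  65  66  73]
other 300 [111 110  99  78  56  40  29  27  33  55  85 103 115 131 136 124 101  78
  70  70  72  74  72  70  73  78]
```

View pics/p6.png

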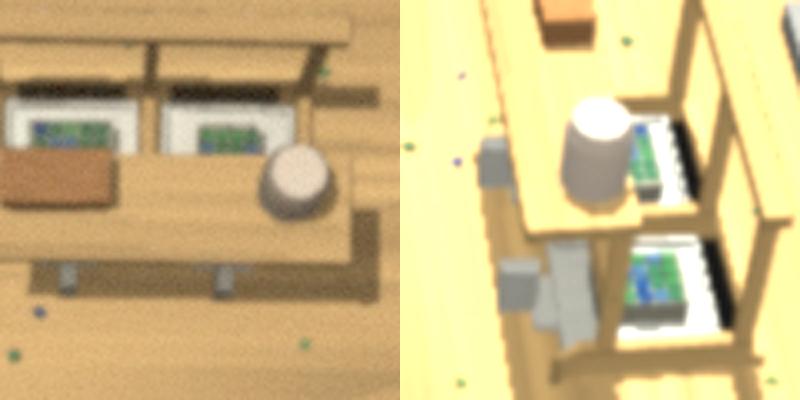

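The picture shows the tray hard against its stop. Its edge profile matches the other tray's, both fins line up at crop row 280, and the sample is flat inside. Handing in.

```bash
python3 -c "
from station import r; print(r.finish_job())"
```

```text
the job is handed in; nothing more can be done
None
```

The job is handed in: the sample lies face up in the tray, the tray is home against the rubber stop, and nothing else visibly moved. For the last 70 mm I pushed the fin with closed fingers, because the arm couldn't lean far enough to grip it under the shelf.

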